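# Clamp a contactor in the wiring jig with a tapped wedge

## Robot

A 7-joint arm with a two-finger parallel gripper is mounted at the origin on the work surface. World frame = base frame: x ahead of the robot, y to its left, z up, the work surface at z = 0. Lengths are in m, angles in rad, forces in N, time in s.
With the tool pointing down it reaches from about 0.425 to 0.95 m from the base axis. Payload 16.7 kg.
Tool frame: the origin (TCP) lies on the centre line of the jaws, within the pads' length; the fingertips stand 22 mm ahead of it and the grasp point (between the pads) lies 3 mm ahead of it; z points along the fingers, y is the line along which they close (so a half turn about z gives the same grasp; the last joint's range is limited). The gripper opens to 94 mm and grips with 3 to 60 N. Pads are 16 mm wide; open, the fingers measure 119 mm over their backs; the gripper's body (75 mm by 177 mm) begins 78 mm behind the grasp point.
Start: joints at [-1.44, 0.426, 0.074, 1.606, -0.034, 1.111, -0.067], TCP at [0.187, 0.649, 0.201] pointing down, gripper open.
Joint ranges: [-2.85, 2.85], [-0.5, 2.14], [-1.23, 1.37], [0.21, 2.46], [-1.02, 4.16], [0.16, 2.05], [-2.73, 2.73]. Speed limits (rad/s): [1.89, 1.89, 2.39, 2.39, 3.01, 3.01, 3.01].

## Interface

Orientations are given as a rotation vector (axis times angle).
In Python, from rig import env, eyes gives the robot as it stands.
- The arm moves only by the tool apply_moves, never from a script. Its argument "moves" is a list of rows, each a list of 5 numbers: the shift along the tool's x, y, z in cm, then the turn about the tool's z in units of 8 degrees (1.0 is 8 degrees), then the closure, from 0 (fully open) to 1 (shut). In form: [[tx, ty, tz, spin, gripper], ...]. A call has 1 to 5 rows; each row shifts and turns the commanded pose from where the row before left it, along the tool's axes as they then stand; what a row does not reach is not made up. A row lasts 1/8 s, in which the tool goes at most 62.5 mm and 10.7 degrees, less where a joint would pass 70% of its speed; a pose out of reach is approached as far as the arm can. A call with a gripper value outside its range is refused whole. The fingers move at their own pace and stop on an object; the grip force is fixed at half the most. Time passes only in rows, so rows that do not move let the fingers close. It gives the time, the measured TCP pose, the force, the opening and the grip force at its end, in the units of the state.
- env.state(): the state, without advancing time (a new reading comes with each control period).
- eyes.snapshot(name): name is "scene" or "side" or "wrist"; returns the picture (400x640x3 uint8, red, green, blue); there is no depth.
- eyes.get_calibration(name): a dict with "fx", "fy", "cx", "cy" (pixels), "R" (3x3) and "t" (3): a world point X has camera coordinates R X + t. Camera axes: x right, y down, z forward; pixel columns grow to the right and rows downward; lengths in m; the calibration is good to about 2 mm. The wrist camera is an equidistant fisheye: a pixel r from the principal point sees the ray r / f radians off the axis. A picture is of the moment at which its call begins: read the wrist's pose just before it. get_calibration takes no time and is no camera call; for the wrist camera it gives the pose at the moment of the call.
- env.hand_in(): hands the job in; it is judged then, once.
The state is a dict: "time_s": time; "joint_pos": joint angles; "joint_velocities": joint speeds; "joint_efforts": joint torques, N m; "position": TCP position; "tcp_rot": TCP orientation; "contact_force": force on the tool from outside, world axes, zero at the start; "torque": the same for the moment, N m; "finger_gap": finger opening in m; "gripper_force": force on a finger pad.
Only numpy, scipy, OpenCV 4.12 (cv2) and the standard library are available. Lean on these libraries where they do the work, as an engineer would, in place of code of your own. Each camera call takes 0.05 s, during which the arm holds its last target. There are 200 camera calls.

## Task

Clamp the contactor in the jig: take the larger wooden wedge from its stand, start it thin end down in the slot of the jig and let go of it, then tap it down with the tapping block, in gentle taps of 15 to 25 N and never above 40 N, until it goes no further and the contactor is held tight. Drive it only with the block, not with the fingers. Then stand the block upright back on the table, and leave the other things where they are.

Things in the scene. Friction and masses are not known exactly. Their poses are not given: they have to be found in the camera images.
- wedge: Larger of two pale wooden wedges, standing thin end down in the stand (lower 24 mm in the pocket): 85 mm tall, 30 mm wide along its y axis all the way up (grip it across this), along x 9 mm thick at the thin end and 27 mm at the flat head; both broad faces lean 6 degrees, so a half turn makes no difference. 60 g. Origin: centre of the thin end, z up to the head.
- stand: Brown wooden wedge stand, 120 mm (x) by 66 mm (y), 30 mm high, fixed, with two tapered pockets 60 mm apart along x, floors 6 mm above the table. The larger wedge stands at +30 mm, the small one at -30 mm. Origin at the centre of its underside.
- slot (a point): Centre of the open top of the jig's slot, 82 mm above the table. x: clamping direction, from the dark fixed fence over the slot to jaw, contactor and end stop; y: along the slot, z up. 36 mm long in y between cheeks, 15 to 16.5 mm wide in x at the top at first, 70 mm deep, faces leaning 6 degrees like the wedge's. The wedge goes in with its x along this x, either way round.
- jig: The jig, screwed down: aluminium base plate 190 x 110 x 12 mm, dark steel fence, cheeks and end stop with rubber buffer. Origin on the table under the slot, axes as the slot's. The wedge drops in freely for about 28 to 36 mm; then its taper moves the jaw (5 mm deeper: 1 mm of jaw) at about 4 to 6 N on its head; at 38 to 60 mm depth all parts meet and the force rises by some 5 N per mm.
- jaw: Sliding aluminium jaw on the +x side of the slot, T-shaped from above, 82 mm high. Origin on the table below the slot plus its travel along the slot's x; slides up to 12 mm, stays where left. The wedge is home (held by friction, head 20 to 47 mm above the slot) when a tap of about 20 N no longer moves it by more than about 1 mm.
- module: The contactor to be clamped: black foot, white top, 45 x 75 x 75 mm, 300 g, loose on the jig's base plate between jaw and end stop, with a play of 1 to 7 mm that depends on how the end stop and jaw are set and cannot be read well from poses. Origin at the centre of its underside.
- block: Tapping block standing upright on the table: square white nylon foot 42 x 42 mm and 26 mm high, above it a square dark wooden handle 28 x 28 mm up to 106 mm height (handle sides along its x and y axes), 280 g. Origin at the centre of its underside, which is the striking face; z up through the handle.
- small_wedge: The small wooden wedge, 55 mm tall and 18 mm wide, in the other pocket of the stand; leave it alone.
- spare_contactor: Spare contactor, black and white, 55 x 80 x 80 mm; leave it alone.
- breaker: White circuit breaker 36 x 70 x 60 mm with a black toggle; leave it alone.
- screwdriver: Black-handled screwdriver, 200 mm long; leave it alone.
- spanner: Steel spanner, 180 mm long; leave it alone.
- rail_offcut: Steel mounting rail offcut, 160 mm long, 30 mm wide; leave it alone.
- parts_bin: Open black bin 110 x 150 x 55 mm with small parts; leave it alone.
Mind the look-alikes: they are no part of the job. What is shaped like the block but purple or red is not meant.

How it is judged:
By the outcome, as a careful person would: the job done as asked, in the order asked, and still so for the second after the job is handed in, with the robot touching nothing.
It also fails if it takes over 72 s, if anything falls off the work surface, if the arm or the gripper's body presses on something with over 40 N, if the wrist force passes 120 N, or if a joint passes its speed limit or range.

## Working session

There is one attempt and no reset: what is moved stays moved. The work goes in short steps, Python scripts to look and compute and a tool call to move; the robot and the scene stay as the last step left them, time stands still between calls to the robot, and variables do not carry over. Pictures are saved under pics/ and viewed, at most 10 in all, crops included, and the job is handed in when it is done.

Besides the shell and the picture viewer there is one more tool, called after "Call:" as name([rows], argument=value, ...), one row to a line, values as JSON. apply_moves: Moves the arm, as the interface text tells. Its arguments: {"type":"object","properties":{"moves":{"type":"array"}},"required":["moves"]}

```bash
ls; mkdir -p pics; cat > h.py <<'E'
import numpy as np, cv2
from rig import env, eyes
from scipy.spatial.transform import Rotation as Ro
def ray(name,u,v,c=None):
    c=c or eyes.get_calibration(name); R=np.array(c['R']);t=np.array(c['t'])
    x=(u-c['cx'])/c['fx'];y=(v-c['cy'])/c['fy']
    if name=='wrist':
        r=np.hypot(x,y); d=np.array([x/r*np.sin(r),y/r*np.sin(r),np.cos(r)]) if r>0 else np.array([0,0,1.])
    else: d=np.array([x,y,1.])
    return -R.T@t, R.T@d
def onz(name,u,v,z,c=None):
    o,d=ray(name,u,v,c); return o+d*(z-o[2])/d[2]
def proj(name,X,c=None):
    c=c or eyes.get_calibration(name); p=np.array(c['R'])@X+np.array(c['t'])
    if name=='wrist':
        r=np.hypot(p[0],p[1]);th=np.arctan2(r,p[2]);p=np.array([p[0]/r*th,p[1]/r*th,1])
    return c['cx']+c['fx']*p[0]/p[2],c['cy']+c['fy']*p[1]/p[2]
def snap(name,fn):
    im=eyes.snapshot(name)[:,:,::-1]; cv2.imwrite('pics/'+fn,im); return im
E
python3 - <<'E'
from h import *
a=snap('scene','scene1.png');b=snap('side','side1.png');c=snap('wrist','wrist1.png')
cv2.imwrite('pics/ss1.png',cv2.resize(np.vstack([a,b]),(800,1000))[:])
for n in ('scene','side','wrist'):
    k=eyes.get_calibration(n);print(n,k['fx'],k['cx'],k['cy'],-np.array(k['R']).T@k['t'], np.array(k['R'])[2])
print(env.state())
E
```

```text
pics
scene 509.25910657752297 314.27087155476835 187.4366909839318 [ 1.10606537 -0.64854653  0.97547267] [-0.43792328  0.52677461 -0.72851336]
side 367.6477346313881 318.4680183778993 198.3367123378781 [0.46811868 0.67073117 0.56481972] [ 0.1176469  -0.81382222 -0.56908048]
wrist 309.70691628693146 316.5834996907938 200.29136302190062 [0.11298984 0.67029205 0.38615612] [ 0.25891378 -0.0758383  -0.96291859]
{'time_s': 0.15, 'joint_pos': array([-1.43949086,  0.42659232,  0.07383553,  1.60643417, -0.03409662,
        1.11079697, -0.06710717]), 'joint_velocities': array([-0.00018308, -0.0001821 ,  0.00028828, -0.0012631 , -0.00144308,
       -0.00027089, -0.00063124]), 'joint_efforts': array([ 5.18322442e-03, -9.36270833e+01,  3.66942801e+00, -4.54424858e+01,
       -4.88662021e-02,  1.79246633e-02,  9.33984870e-05]), 'position': array([0.18698049, 0.64823905, 0.2007446 ]), 'tcp_rot': array([-4.39657321e-01, -3.11059526e+00,  1.52243278e-03]), 'contact_force': array([-0.33680717, -0.27823544, -0.05829829]), 'torque': array([ 0.01456699, -0.02202793, -0.00328406]), 'gripper_force': 0.0, 'finger_gap': 0.09410302460715522}
```

View pics/scene1.png

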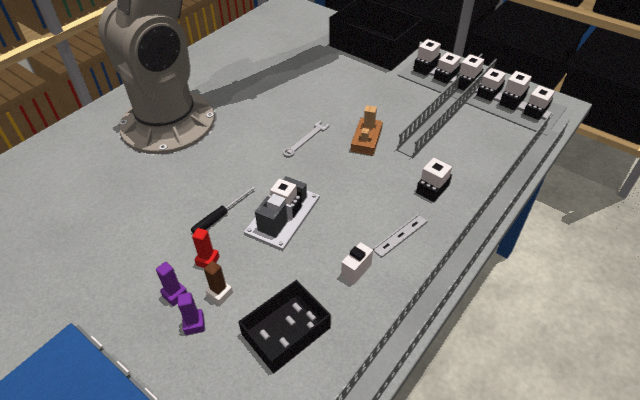

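View pics/side1.png

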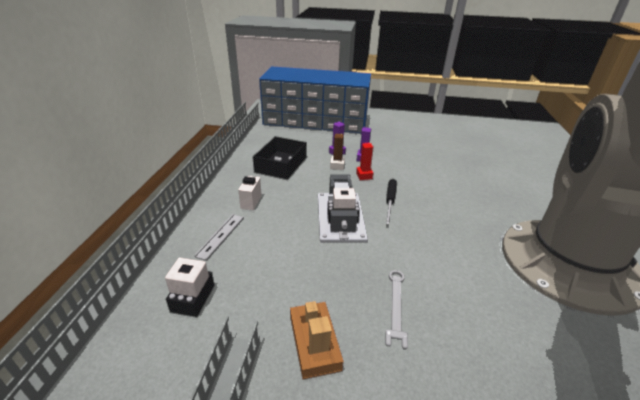

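Scene picture: the stand is at (367,135), with the larger wedge at (370,117) and the small one at (364,133). The jig is at (282,215). Candidates for the block are purple (170,282), purple (190,312), red (205,247) and brown with a white foot (216,280), which fits the description. Candidates for the wedge are the large one (370,117) and the small one (364,133). A close crop composite will check both choices.

```bash
python3 - <<'E'
from h import *
a=cv2.imread('pics/scene1.png');b=cv2.imread('pics/side1.png')
def cr(im,x,y,w=80,h=60): return cv2.resize(im[y:y+h,x:x+w],(400,300),interpolation=cv2.INTER_CUBIC)
cv2.imwrite('pics/crop1.png',np.vstack([np.hstack([cr(a,330,100),cr(a,242,170,104,78)]),np.hstack([cr(b,270,295,106,80),cr(b,290,165,106,80)])]))
E
```

```text
(no output)
```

View pics/crop1.png

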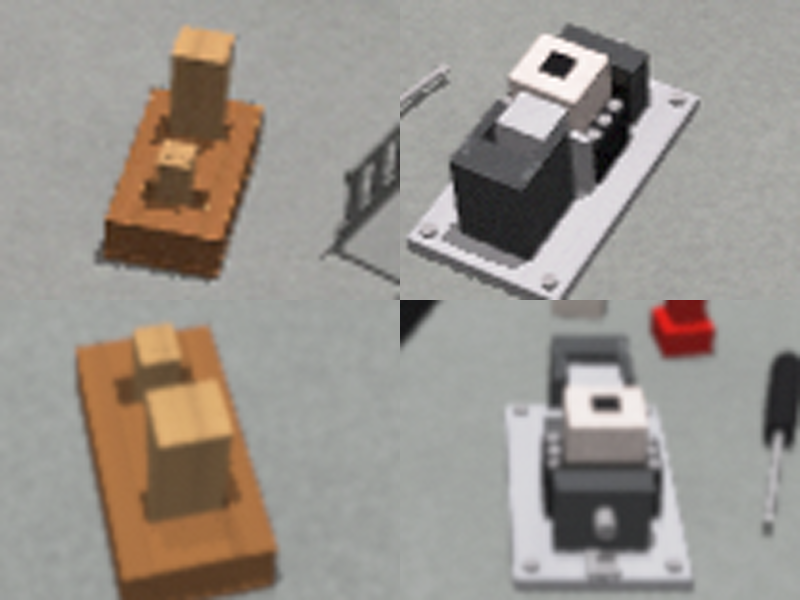

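The crops confirm the choice. The large wedge's head is at scene (370,109) and side (320,324), with the small one beside it. The jig's slot lies between the dark fence and the light jaw, at scene ≈(262,211).

```bash
python3 - <<'E'
from h import *
np.set_printoptions(precision=4,suppress=True)
P=lambda n,l,z:np.array([onz(n,u,v,z) for u,v in l])
sc=[(330+x/5,100+y/5) for x,y in [(172,50),(180,27),(235,33),(228,60)]]
sd=[(270+x/3.774,295+(y-300)/3.75) for x,y in [(145,393),(155,445),(232,432),(225,382)]]
for n,l in(('scene',sc),('side',sd)):
    p=P(n,l,.091);print(n,'head',p[:,:2].tolist(),p.mean(0),np.linalg.norm(np.diff(p,axis=0),axis=1))
st=P('side',[(270+x/3.774,295+(y-300)/3.75) for x,y in[(78,347),(208,327),(275,555),(120,590)]],.03);print('stand',st,st.mean(0),np.linalg.norm(np.diff(st,axis=0),axis=1))
pl=P('side',[(290+(x-400)/3.774,165+(y-300)/3.75) for x,y in[(507,405),(645,405),(692,582),(515,583)]],.012);print('plate',pl,pl.mean(0))
pc=P('scene',[(242+(x-400)/3.846,170+y/3.846) for x,y in[(408,238),(560,305),(700,97)]],.012);print('plateS',pc,(pc[0]+pc[2])/2,np.linalg.norm(np.diff(pc,axis=0),axis=1))
slot=P('scene',[(242+(x-400)/3.846,170+y/3.846) for x,y in[(490,150),(545,175),(488,125),(565,160),(450,158),(525,188)]],.082);print('slot',slot)
a=cv2.imread('pics/scene1.png');hsv=cv2.cvtColor(a,cv2.COLOR_BGR2HSV)
print('blockfoot',onz('scene',218,292,.013),'handle top',onz('scene',213,267,.106))
E
```

```text
scene head [[0.5015043175486416, 0.3060497395118028], [0.49334597272792013, 0.3257149040623919], [0.5208758305109092, 0.33965628984667506], [0.5311415050744102, 0.3173178390411232]] [0.5117 0.3222 0.091 ] [0.0213 0.0309 0.0246]
side head [[0.529277871681876, 0.3188308161491011], [0.5210153894291936, 0.34210695727974827], [0.492061466005557, 0.3309391575626385], [0.4979946226333101, 0.30776137035669704]] [0.5101 0.3249 0.091 ] [0.0247 0.031  0.0239]
stand [[0.573  0.2535 0.03  ]
 [0.5142 0.2308 0.03  ]
 [0.47   0.3427 0.03  ]
 [0.5299 0.3685 0.03  ]] [0.5218 0.2989 0.03  ] [0.0631 0.1203 0.0652]
plate [[ 0.5867 -0.1448  0.012 ]
 [ 0.4894 -0.1639  0.012 ]
 [ 0.4463  0.0243  0.012 ]
 [ 0.5513  0.045   0.012 ]] [ 0.5184 -0.0598  0.012 ]
plateS [[ 0.4839 -0.1696  0.012 ]
 [ 0.5933 -0.1505  0.012 ]
 [ 0.5556  0.0356  0.012 ]] [ 0.5198 -0.067   0.012 ] [0.111  0.1899]
slot [[ 0.5215 -0.1252  0.082 ]
 [ 0.5609 -0.1198  0.082 ]
 [ 0.507  -0.111   0.082 ]
 [ 0.5627 -0.1036  0.082 ]
 [ 0.5067 -0.1446  0.082 ]
 [ 0.5581 -0.1346  0.082 ]]
blockfoot [ 0.5554 -0.3257  0.013 ] handle top [ 0.5576 -0.3217  0.106 ]
```

```bash
cat >> h.py <<'E'
def plan(xyz,ang=None,n=5,g=0.0,m=None):
    s=env.state();R=Ro.from_rotvec(s['tcp_rot']).as_matrix();p=np.array(s['position'])
    yd=np.degrees(np.arctan2(R[1,1],R[0,1])); tilt=np.degrees(np.arccos(-R[2,2]))
    sp=0 if ang is None else (yd-ang+90)%180-90
    d=(np.array(xyz)-p); m=m or n
    print('pos',p.round(4),'yang',yd.round(2),'tilt',tilt.round(2),'t',s['time_s'],'F',np.array(s['contact_force']).round(1),'gap',round(s['finger_gap'],4),'q',np.array(s['joint_pos']).round(2))
    for i in range(n):
        v=R.T@d/n*100
        print([*v.round(2).tolist(),round(sp/8/m,3) if i<m else 0,g])
        if i<m: R=R@Ro.from_euler('z',np.radians(sp/m)).as_matrix()
E
python3 -c "
from h import *
plan([.511,.325,.20],22,10,.3)"
```

```text
pos [0.187  0.6482 0.2007] yang 73.91 tilt 0.06 t 0.15 F [-0.3 -0.3 -0.1] gap 0.0941 q [-1.44  0.43  0.07  1.61 -0.03  1.11 -0.07]
[-4.01, -2.21, 0.01, np.float64(0.649), 0.3]
[-4.19, -1.84, 0.01, np.float64(0.649), 0.3]
[-4.34, -1.45, 0.01, np.float64(0.649), 0.3]
[-4.45, -1.05, 0.01, np.float64(0.649), 0.3]
[-4.53, -0.64, 0.01, np.float64(0.649), 0.3]
[-4.57, -0.23, 0.01, np.float64(0.649), 0.3]
[-4.57, 0.18, 0.01, np.float64(0.649), 0.3]
[-4.54, 0.6, 0.01, np.float64(0.649), 0.3]
[-4.47, 1.01, 0.01, np.float64(0.649), 0.3]
[-4.36, 1.41, 0.01, np.float64(0.649), 0.3]
```

Call:
apply_moves([
  [-4.0,-2.2,0,0.65,0.1],
  [-4.2,-1.85,0,0.65,0.1],
  [-4.35,-1.45,0,0.65,0.1],
  [-4.45,-1.05,0,0.65,0.1],
  [-4.55,-0.65,0,0.65,0.1],
])

```text
time_s: 0.78
position: [0.35, 0.4854, 0.2012]
tcp_rot: [-1.132, -2.93, 0.0]
contact_force: [1.5, 0.8, -0.4]
finger_gap: 0.0845
gripper_force: 0.0
```

Call:
apply_moves([
  [-4.55,-0.25,0,0.65,0.1],
  [-4.55,0.2,0,0.65,0.1],
  [-4.55,0.6,0,0.65,0.1],
  [-4.45,1.0,0,0.65,0.1],
  [-4.35,1.4,0,0.65,0.1],
])

```text
time_s: 1.4
position: [0.5113, 0.324, 0.2012]
tcp_rot: [-1.762, -2.601, 0.0]
contact_force: [0.2, 0.5, 0.3]
finger_gap: 0.0847
gripper_force: 0.0
```

```bash
python3 - <<'E'
from h import *
plan([.511,.325,.20],22,3,.1)
c=eyes.get_calibration('wrist');snap('wrist','w2.png')
import pickle;pickle.dump(c,open('w2.pkl','wb'))
E
```

```text
pos [0.5113 0.324  0.2012] yang 21.75 tilt 0.01 t 1.4 F [0.2 0.5 0.3] gap 0.0847 q [-0.99  0.33  0.4   1.79 -0.15  1.06 -0.16]
[0.04, 0.0, 0.04, np.float64(-0.011), 0.1]
[0.04, 0.0, 0.04, np.float64(-0.011), 0.1]
[0.04, 0.0, 0.04, np.float64(-0.011), 0.1]
```

View pics/w2.png

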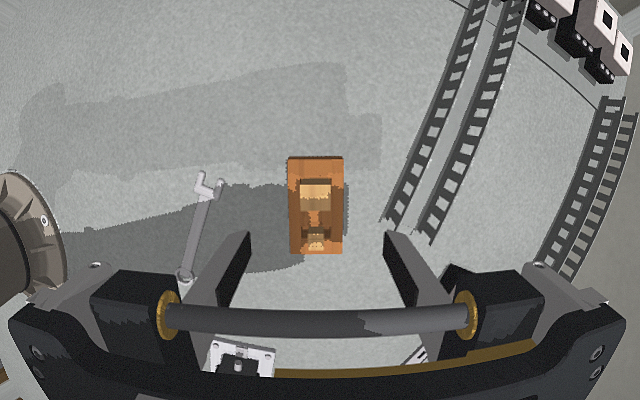

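The wrist picture shows the wedge head at about (316,192), centred between the open fingers. The small wedge is at (316,245).

```bash
python3 - <<'E'
from h import *
import pickle;c=pickle.load(open('pics/../w2.pkl','rb'))
im=cv2.imread('pics/w2.png');h=cv2.cvtColor(im,cv2.COLOR_BGR2HSV)
m=cv2.inRange(h,(8,60,150),(25,150,255)); n,l,st,ce=cv2.connectedComponentsWithStats(m)
for i in range(1,n):
    if st[i,4]>60:
        pts=cv2.findContours((l==i).astype('u1'),cv2.RETR_EXTERNAL,cv2.CHAIN_APPROX_NONE)[0][0][:,0]
        W=np.array([onz('wrist',u,v,.091,c)[:2] for u,v in pts])
        r=cv2.minAreaRect((W*1000).astype(np.float32)); print(st[i],ce[i],r,onz('wrist',*ce[i],.091,c))
print(im[192,316],h[192,316],h[170,316],h[245,316])
E
```

```text
[289 159  55  30 516] [317.9748062  170.89147287] ((503.9667053222656, 344.7330017089844), (52.66521453857422, 28.758583068847656), 22.125320434570312) [0.50460728 0.34799855 0.091     ]
[300 185  32  30 710] [314.88450704 196.80985915] ((512.8782958984375, 320.2480163574219), (30.3577823638916, 30.06402587890625), 20.98469352722168) [0.51144209 0.32273577 0.091     ]
[305 240  32  12 236] [319.3559322  245.82627119] ((536.3634643554688, 276.127685546875), (32.41032028198242, 12.619099617004395), 21.666133880615234) [0.53528666 0.27536721 0.091     ]
[121 175 221] [ 16 115 221] [ 13 153 180] [ 16 115 222]
```

Call:
apply_moves([
  [0,0,4,0,0.1],
  [0,0,4,0,0.1],
  [0,0,3,0,0.1],
  [0,0,1.5,0,0.1],
  [0,0,0,0,0.8],
])

```text
time_s: 2.08
position: [0.5102, 0.325, 0.0758]
tcp_rot: [-1.758, -2.603, 0.002]
contact_force: [0.1, 0.1, 0.3]
finger_gap: 0.078
gripper_force: 0.0
```

Call:
apply_moves([
  [0,0,0,0,0.8],
  [0,0,0,0,0.8],
  [0,0,0,0,0.8],
  [0,0,0,0,0.8],
])

```text
time_s: 2.58
position: [0.5106, 0.3252, 0.0766]
tcp_rot: [1.759, 2.603, 0.001]
contact_force: [0.7, -0.4, 0.5]
finger_gap: 0.0377
gripper_force: 0.0
```

Call:
apply_moves([
  [0,0,0,0,0.9],
  [0,0,0,0,0.9],
  [0,0,0,0,0.9],
])

```text
time_s: 2.95
position: [0.5106, 0.3252, 0.0764]
tcp_rot: [1.759, 2.603, 0.0]
contact_force: [-0.3, 0.3, 2.1]
finger_gap: 0.0299
gripper_force: 30.0
```

Call:
apply_moves([
  [0,0,-1.5,0,0.9],
  [0,0,-3,0,0.9],
  [0,0,-4,0,0.9],
  [0,0,-4,0,0.9],
])

```text
time_s: 3.45
position: [0.5105, 0.3249, 0.2034]
tcp_rot: [1.759, 2.603, 0.0]
contact_force: [0.9, 0.3, 0.2]
finger_gap: 0.0298
gripper_force: 30.0
```

```bash
python3 - <<'E'
from h import *
plan([.535,-.125,.20],11.3,12,.9)
E
```

```text
pos [0.5105 0.3249 0.2034] yang 21.89 tilt 0.01 t 3.45 F [0.9 0.3 0.2] gap 0.0298 q [-1.    0.33  0.41  1.78 -0.15  1.06 -0.15]
[-3.55, -1.21, 0.03, np.float64(0.11), 0.9]
[-3.57, -1.15, 0.03, np.float64(0.11), 0.9]
[-3.59, -1.1, 0.03, np.float64(0.11), 0.9]
[-3.61, -1.04, 0.03, np.float64(0.11), 0.9]
[-3.62, -0.99, 0.03, np.float64(0.11), 0.9]
[-3.64, -0.93, 0.03, np.float64(0.11), 0.9]
[-3.65, -0.87, 0.03, np.float64(0.11), 0.9]
[-3.66, -0.82, 0.03, np.float64(0.11), 0.9]
[-3.68, -0.76, 0.03, np.float64(0.11), 0.9]
[-3.69, -0.71, 0.03, np.float64(0.11), 0.9]
[-3.7, -0.65, 0.03, np.float64(0.11), 0.9]
[-3.71, -0.59, 0.03, np.float64(0.11), 0.9]
```

Call:
apply_moves([
  [-4.2,-1.4,0,0.13,0.9],
  [-4.2,-1.35,0,0.13,0.9],
  [-4.25,-1.3,0,0.13,0.9],
  [-4.25,-1.2,0,0.13,0.9],
  [-4.3,-1.15,0,0.13,0.9],
])

```text
time_s: 4.08
position: [0.5222, 0.1024, 0.2023]
tcp_rot: [1.876, 2.52, 0.001]
contact_force: [1.1, -0.1, 0.1]
finger_gap: 0.0292
gripper_force: 30.0
```

Call:
apply_moves([
  [-4.3,-1.1,0,0.13,0.9],
  [-4.3,-1.0,0,0.13,0.9],
  [-4.35,-0.95,0,0.13,0.9],
  [-4.35,-0.9,0,0.13,0.9],
  [-4.35,-0.8,0,0.13,0.9],
])

```text
time_s: 4.7
position: [0.5309, -0.1191, 0.2023]
tcp_rot: [1.988, 2.432, 0.001]
contact_force: [1.0, -0.8, -0.0]
finger_gap: 0.03
gripper_force: 30.0
```

```bash
python3 - <<'E'
from h import *
plan([.551,-.205,.20],11.3,3,.9)
E
```

```text
pos [ 0.5309 -0.1191  0.2023] yang 11.47 tilt 0.06 t 4.7 F [ 1.  -0.8 -0. ] gap 0.03 q [-0.45  0.24  0.66  1.93 -0.17  1.03  0.48]
[-2.94, 0.09, 0.08, np.float64(0.007), 0.9]
[-2.94, 0.09, 0.08, np.float64(0.007), 0.9]
[-2.94, 0.09, 0.08, np.float64(0.007), 0.9]
```

Call:
apply_moves([
  [-3,0,0,0,0.9],
  [-3,0,0,0,0.9],
  [-2.5,0,0,0,0.9],
  [0,0,0,0,0.9],
])

```text
time_s: 5.2
position: [0.5477, -0.2028, 0.2021]
tcp_rot: [1.991, 2.43, -0.0]
contact_force: [-0.1, -0.1, -0.2]
finger_gap: 0.0296
gripper_force: 30.0
```

```bash
python3 - <<'E'
from h import *
import pickle
c=eyes.get_calibration('wrist');im=snap('wrist','w3.png');pickle.dump(c,open('w3.pkl','wb'))
plan([.551,-.205,.20],11.3,1,.9)
u,v=proj('wrist',np.array([.535,-.125,.082]),c);print(u,v)
u,v=int(u),int(v);x0,y0=max(u-80,0),max(v-60,0);print(x0,y0)
cv2.imwrite('pics/w3c.png',cv2.resize(im[y0:y0+120,x0:x0+160],(800,600),interpolation=cv2.INTER_CUBIC))
E
```

```text
pos [ 0.5477 -0.2015  0.2018] yang 11.42 tilt 0.01 t 5.25 F [-0.3  0.2 -0.8] gap 0.03 q [-0.3   0.33  0.68  1.84 -0.23  1.05  0.67]
[-0.41, 0.25, 0.18, np.float64(0.015), 0.9]
318.0897767200059 115.0760888996789
238 55
```

View pics/w3c.png

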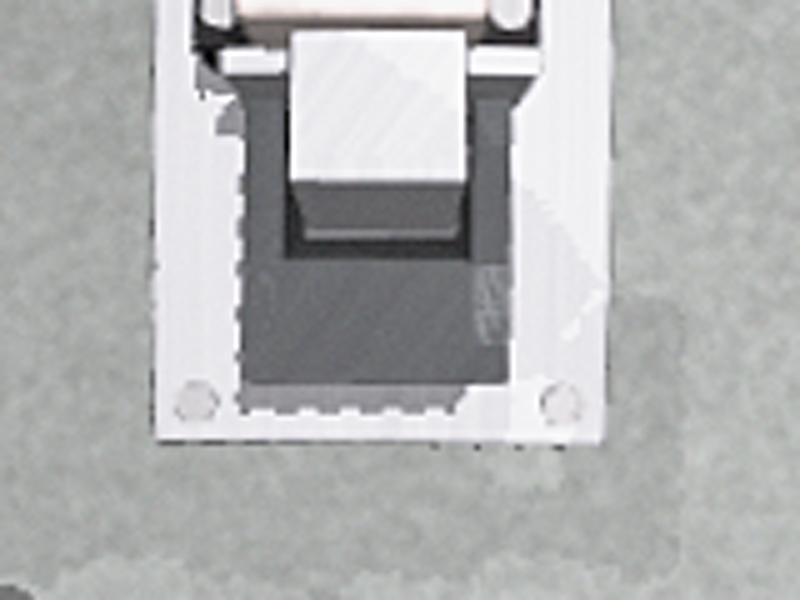

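The crop shows the slot opening between the jaw's edge (crop row 180) and the fence's edge (row 258). The cheeks lie at columns 287 and 468.

```bash
python3 - <<'E'
from h import *
import pickle
np.set_printoptions(precision=4,suppress=True)
c=pickle.load(open('w3.pkl','rb'))
f=lambda x,y,z=.082:onz('wrist',238+x/5,55+y/5,z,c)
a,b,d,e=f(287,180),f(468,180),f(287,258),f(470,258)
print(a,b,d,e,'mean',(a+b+d+e)/4)
print('w',np.linalg.norm(a-d),np.linalg.norm(b-e),'len',np.linalg.norm(a-b),np.linalg.norm(d-e),'ang',np.degrees(np.arctan2(*(e-d)[[1,0]])),np.degrees(np.arctan2(*(b-a)[[1,0]])))
p,q=f(157,438,.012),f(605,440,.012);print('plate',p,q,np.linalg.norm(p-q),np.degrees(np.arctan2(*(q-p)[[1,0]])))
jx=np.array([-np.sin(np.radians(11.2)),np.cos(np.radians(11.2)),0])
print('from plateS end edge fence dist',((d+e)/2-(p+q)/2)@jx)
h=f(370,115);print(h)
E
```

```text
[ 0.5087 -0.1059  0.082 ] [ 0.5431 -0.099   0.082 ] [ 0.5117 -0.121   0.082 ] [ 0.5466 -0.1141  0.082 ] mean [ 0.5275 -0.11    0.082 ]
w 0.015454164395863609 0.015445729659170565 len 0.03511185821661734 0.035600646561379345 ang 11.273343536841006 11.248475382688516
plate [ 0.4837 -0.1688  0.012 ] [ 0.5908 -0.1478  0.012 ] 0.10914779067224227 11.062898706895163
from plateS end edge fence dist 0.04157578916716366
[ 0.522  -0.0901  0.082 ]
```

Call:
apply_moves([
  [3.3,-0.05,0,0.03,0.9],
  [3.3,-0.05,0,0,0.9],
  [2.77,-0.07,2,0,0.9],
  [0,0,2.2,0,0.9],
  [0,0,0,0,0.9],
])

```text
time_s: 5.88
position: [0.5269, -0.108, 0.1588]
tcp_rot: [-1.99, -2.429, 0.002]
contact_force: [0.5, 0.0, 0.1]
finger_gap: 0.0298
gripper_force: 30.0
```

```bash
python3 - <<'E'
from h import *
plan([.5275,-.110,.16],11.2,1,.9)
a=snap('scene','scene4.png');b=snap('side','side4.png')
X=np.array([.5275,-.11,.1])
o=[]
for n,im in(('scene',a),('side',b)):
    u,v=map(int,proj(n,X));x0,y0=u-40,v-50;print(n,x0,y0)
    o.append(cv2.resize(im[y0:y0+100,x0:x0+80],(400,500),interpolation=cv2.INTER_CUBIC))
cv2.imwrite('pics/c4.png',np.hstack(o))
E
```

```text
pos [ 0.5269 -0.108   0.1588] yang 11.36 tilt 0.11 t 5.875 F [0.5 0.  0.1] gap 0.0298 q [-0.45  0.29  0.64  1.98 -0.21  0.94  0.5 ]
[-0.21, 0.02, -0.12, np.float64(0.02), 0.9]
scene 231 151
side 300 123
```

View pics/c4.png

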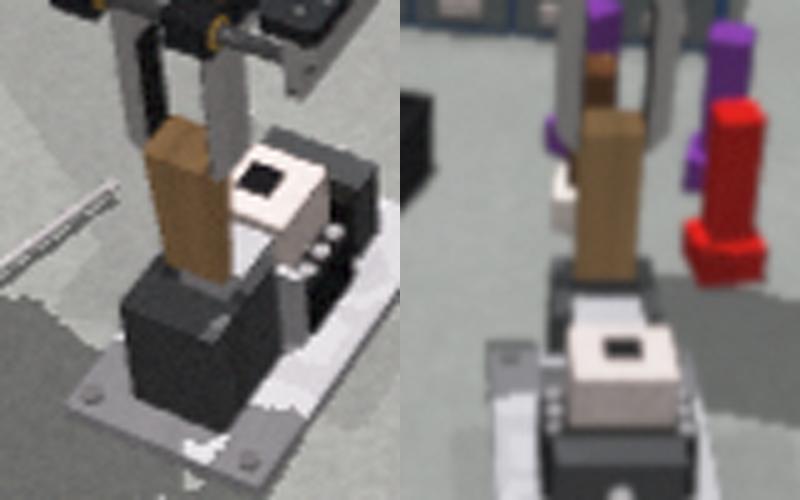

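```bash
python3 - <<'E'
from h import *
np.set_printoptions(precision=4,suppress=True)
z=.0884
a,b=onz('scene',231+163/5,151+252/5,z),onz('scene',231+230/5,151+284/5,z)
jx=np.array([-np.sin(np.radians(11.2)),np.cos(np.radians(11.2)),0])
print(a,b,np.linalg.norm(a-b),'centre',(a+b)/2+.0045*jx)
a,b=onz('side',300+176/5,123+277/5,z),onz('side',300+237/5,123+279/5,z)
print(a,b,np.linalg.norm(a-b),'centre',(a+b)/2-.0045*jx)
# slot corners as seen in scene for bias
for X in ([.5087,-.1059,.082],[.5431,-.099,.082],[.5117,-.121,.082],[.5466,-.1141,.082]):
    u,v=proj('scene',np.array(X));print((u-231)*5,(v-151)*5)
E
```

```text
[ 0.5066 -0.1141  0.0884] [ 0.5446 -0.1099  0.0884] 0.03825270350222363 centre [ 0.5247 -0.1076  0.0884]
[ 0.5397 -0.1041  0.0884] [ 0.5098 -0.1082  0.0884] 0.03020139138229785 centre [ 0.5256 -0.1106  0.0884]
179.4022992067255 252.7490005281237
244.08340356474838 277.5103245489721
162.46381930874406 274.8668583307449
228.30063012830493 300.5380790543498
```

Call:
apply_moves([
  [-0.2,0.03,0.3,0.02,0.9],
  [0,0,0.5,0,0.9],
  [0,0,0.5,0,0.9],
  [0,0,0.4,0,0.9],
  [0,0,0,0,0.9],
])

```text
time_s: 6.6
position: [0.5296, -0.112, 0.1441]
tcp_rot: [1.996, 2.424, 0.003]
contact_force: [-6.6, 0.3, 33.3]
finger_gap: 0.0297
gripper_force: 30.0
```

Call:
apply_moves([
  [0,0,-0.3,0,0.9],
  [0,0,0,0,0.9],
])

```text
time_s: 6.85
position: [0.5285, -0.1114, 0.1453]
tcp_rot: [1.996, 2.426, 0.0]
contact_force: [-0.7, 0.8, -0.5]
finger_gap: 0.0299
gripper_force: 30.0
```

```bash
python3 - <<'E'
from h import *
plan([.5275,-.110,.145],11.2,1,.9)
a=snap('scene','scene5.png');b=snap('side','side5.png')
X=np.array([.5275,-.11,.1])
o=[]
for n,im in(('scene',a),('side',b)):
    u,v=map(int,proj(n,X));x0,y0=u-40,v-50;print(n,x0,y0)
    o.append(cv2.resize(im[y0:y0+100,x0:x0+80],(400,500),interpolation=cv2.INTER_CUBIC))
cv2.imwrite('pics/c5.png',np.hstack(o))
E
```

```text
pos [ 0.5285 -0.1114  0.1453] yang 11.1 tilt 0.01 t 6.85 F [-0.7  0.8 -0.5] gap 0.0299 q [-0.44  0.31  0.64  1.99 -0.23  0.91  0.51]
[0.16, -0.07, 0.03, np.float64(-0.013), 0.9]
scene 231 151
side 300 123
```

View pics/c5.png

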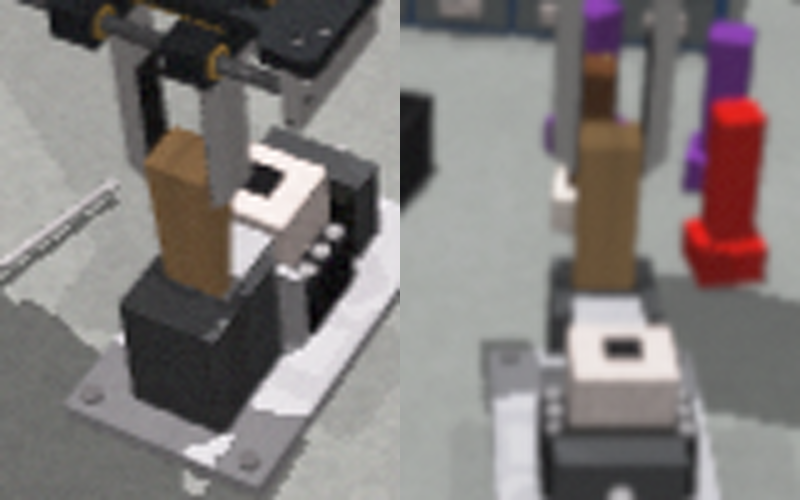

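```bash
python3 - <<'E'
from h import *
np.set_printoptions(precision=4,suppress=True)
jx=np.array([-np.sin(np.radians(11.2)),np.cos(np.radians(11.2)),0]);jy=np.array([jx[1],-jx[0],0])
S=np.array([.5275,-.11,.082])
im=cv2.imread('pics/scene5.png')
for nm,Z in (('scene',.082),('scene',.085)):
    a,b=onz(nm,231+170/5,151+278/5,Z),onz(nm,231+230/5,151+297/5,Z)
    for p in(a,b):print(Z,'x',(p-S)@jx*1000,'y',(p-S)@jy*1000)
a,b=onz('side',300+175/5,123+288/5,.083),onz('side',300+234/5,123+291/5,.083)
for p in(a,b):print('side x',(p-S)@jx*1000,'y',(p-S)@jy*1000)
T=env.state()['position'];print('tcp',(T-S)@jx*1000,(T-S)@jy*1000)
# head top corners in scene: left-front(148,160) back (183,130)
o=[onz('scene',231+u/5,151+v/5,.082+.085) for u,v in[(148,162),(183,129)]]
for p in o:print('head x',(p-S)@jx*1000,'y',(p-S)@jy*1000)
E
```

```text
0.082 x -7.8261819240572335 y -13.465448393150291
0.082 x -5.516694418612026 y 17.561606271631888
0.085 x -9.951063094219696 y -11.865820645874129
0.085 x -7.649330120917244 y 19.057054934966196
side x 5.019957810991701 y 13.45299862555662
side x 7.799202473931086 y -15.660432317803675
tcp -1.4114995092946172 0.5823315401614177
head x -14.140963680413881 y -11.939091696447466
head x 10.186843835933917 y -8.53539802166423
```

The crop shows that the wedge did not enter the slot. It rests on the rim and has slid a few mm up in the grip. A gentle probe with the moment reading should show which rim it touches.

Call:
apply_moves([
  [0,0,0.15,0,0.9],
  [0,0,0.1,0,0.9],
  [0,0,0,0,0.9],
])

```text
time_s: 7.32
position: [0.5283, -0.1111, 0.1425]
tcp_rot: [-1.996, -2.426, 0.001]
contact_force: [0.1, 1.4, -1.1]
finger_gap: 0.03
gripper_force: 30.0
```

```bash
cat > st.py <<'E'
from h import *
np.set_printoptions(precision=4,suppress=True)
s=env.state();F=np.array(s['contact_force']);M=np.array(s['torque'])
jx=np.array([-np.sin(np.radians(11.2)),np.cos(np.radians(11.2)),0]);jy=np.array([jx[1],-jx[0],0])
S=np.array([.5275,-.11,.082]);d=np.array(s['position'])-S
print('t',s['time_s'],'tcp jig mm',d@jx*1000,d@jy*1000,s['position'][2],'F jig',F@jx,F@jy,F[2],'M jig',M@jx,M@jy,M[2],'gap',s['finger_gap'])
r=np.array([-M[1],M[0],0])/F[2]*1000;print('contact r mm x,y',r@jx,r@jy)
E
python3 st.py
```

```text
t 7.325 tcp jig mm -1.272314331903955 0.5844458344620593 0.14252291110561677 F jig 1.3529048487680198 0.36535210161028947 -1.148865363317901 M jig 0.08618394429899072 0.21093120415887787 0.046397115072397244 gap 0.029965932117330406
contact r mm x,y -183.59958520266696 75.01657465770676
```

Call:
apply_moves([
  [0.1,-0.06,0,0,0.9],
  [0,0,0.15,0,0.9],
  [0,0,0.15,0,0.9],
  [0,0,0,0,0.9],
])

```text
time_s: 7.82
position: [0.5276, -0.1104, 0.1396]
tcp_rot: [-1.996, -2.426, 0.0]
contact_force: [0.1, -0.7, -1.2]
finger_gap: 0.0295
gripper_force: 30.0
```

```bash
python3 st.py
```

```text
t 7.825 tcp jig mm -0.4518732581565827 0.02563942805051623 0.13964341309300465 F jig -0.7011952680567807 -0.005540762286729337 -1.1843036791885755 M jig 0.05723923846132954 -0.05692570613786461 0.006928239345083124 gap 0.029494451469845813
contact r mm x,y 48.06681524190418 48.3315550455327
```

No contact, so it is now centred. I'll go down further in steps.

Call:
apply_moves([
  [0.04,0,0.2,0,0.9],
  [0,0,0.2,0,0.9],
  [0,0,0.2,0,0.9],
  [0,0,0,0,0.9],
])

```text
time_s: 8.32
position: [0.5275, -0.11, 0.1336]
tcp_rot: [-1.996, -2.426, 0.0]
contact_force: [0.0, -0.2, -0.1]
finger_gap: 0.0296
gripper_force: 30.0
```

```bash
python3 st.py; python3 - <<'E'
from h import *
a=snap('scene','scene6.png');b=snap('side','side6.png')
X=np.array([.5275,-.11,.1])
o=[]
for n,im in(('scene',a),('side',b)):
    u,v=map(int,proj(n,X));x0,y0=u-40,v-50
    o.append(cv2.resize(im[y0:y0+100,x0:x0+80],(400,500),interpolation=cv2.INTER_CUBIC))
cv2.imwrite('pics/c6.png',np.hstack(o))
E
```

```text
t 8.325 tcp jig mm 0.025554634489700502 0.0027023395058636567 0.1335973416067544 F jig -0.1573912005412179 0.003746092045194502 -0.10165628811253669 M jig 0.10032881177499273 0.022193432244991866 -0.024343842897812284 gap 0.029563337076567435
contact r mm x,y -218.3183417087101 986.9415226328704
```

View pics/c6.png

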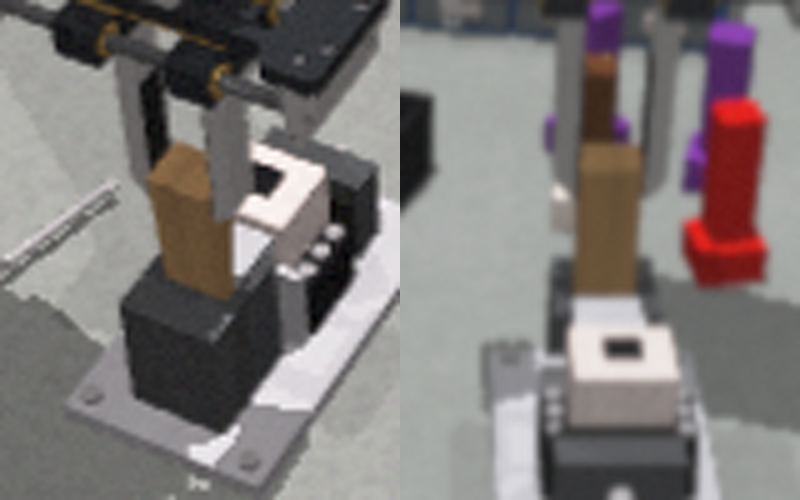

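The crop shows the wedge inside the slot, about 19 mm deep with no slip. I'll go a little further and then let go.

Call:
apply_moves([
  [0,0,0.2,0,0.9],
  [0,0,0.2,0,0.9],
  [0,0,0,0,0.9],
])

```text
time_s: 8.8
position: [0.5275, -0.1099, 0.1296]
tcp_rot: [-1.996, -2.426, 0.0]
contact_force: [0.1, 1.7, -1.8]
finger_gap: 0.0298
gripper_force: 30.0
```

```bash
python3 st.py
```

```text
t 8.8 tcp jig mm 0.07972091011793277 -0.00710510642591469 0.12957369941959795 F jig 1.6230610577164426 0.41596305233124115 -1.805853353170744 M jig 0.006828622675923314 0.2408173276402244 -0.03875522246702034 gap 0.029822589797216085
contact r mm x,y -133.35375611612858 3.781382726306937
```

Call:
apply_moves([
  [0,0,0,0,0.4],
  [0,0,0,0,0.4],
  [0,0,0,0,0.4],
  [0,0,-3,0,0.4],
  [0,0,-5,0,0.4],
])

```text
time_s: 9.43
position: [0.5267, -0.11, 0.2097]
tcp_rot: [-1.995, -2.424, 0.004]
contact_force: [0.9, 0.8, 0.7]
finger_gap: 0.0562
gripper_force: 0.0
```

```bash
python3 - <<'E'
from h import *
np.set_printoptions(precision=4,suppress=True)
plan([.5555,-.3245,.25],11.2,7,.1)
a=snap('scene','scene7.png');b=snap('side','side7.png')
o=[]
for n,im,X,w,h in(('scene',a,[.5275,-.11,.1],80,60),('side',b,[.5275,-.11,.1],80,60),('scene',a,[.5555,-.324,.06],80,60)):
    u,v=map(int,proj(n,np.array(X)));x0,y0=u-w//2,v-h//2;print(n,x0,y0)
    o.append(cv2.resize(im[y0:y0+h,x0:x0+w],(400,300),interpolation=cv2.INTER_CUBIC))
cv2.imwrite('pics/c7.png',np.vstack([np.hstack(o[:2]),np.hstack([o[2],o[2]*0])]))
E
```

```text
pos [ 0.5267 -0.11    0.2097] yang 11.1 tilt 0.17 t 9.425 F [0.9 0.8 0.7] gap 0.0562 q [-0.49  0.22  0.67  1.93 -0.16  1.04  0.45]
[-3.09, -0.19, -0.57, np.float64(-0.002), 0.1]
[-3.09, -0.19, -0.57, np.float64(-0.002), 0.1]
[-3.09, -0.19, -0.57, np.float64(-0.002), 0.1]
[-3.09, -0.19, -0.57, np.float64(-0.002), 0.1]
[-3.09, -0.19, -0.57, np.float64(-0.002), 0.1]
[-3.09, -0.19, -0.57, np.float64(-0.002), 0.1]
[-3.09, -0.19, -0.57, np.float64(-0.002), 0.1]
scene 231 171
side 300 143
scene 175 249
```

View pics/c7.png

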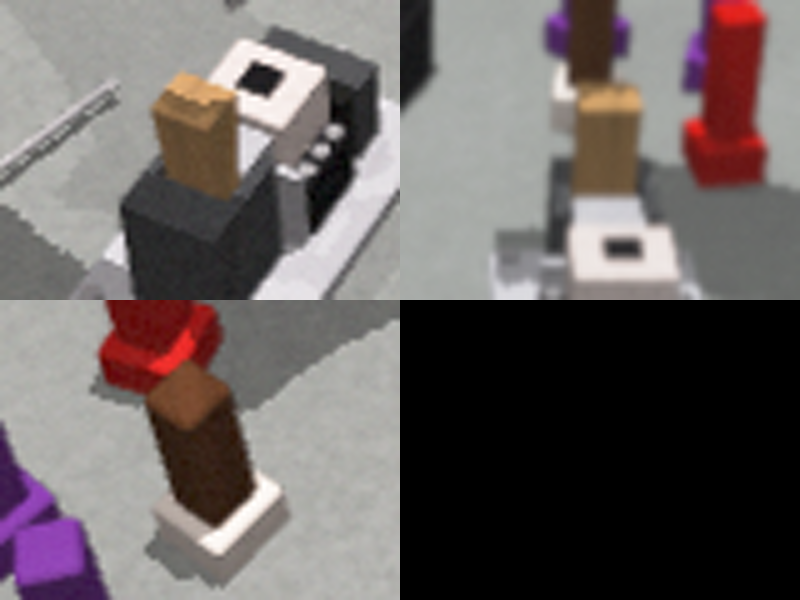

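The crop shows the wedge dropped upright in the slot. The block's handle top has corners at crop (148,402), (183,362), (232,378) and (197,428). I'll get the block pose and the clearance to its neighbours.

```bash
python3 - <<'E'
from h import *
np.set_printoptions(precision=4,suppress=True)
P=lambda l,z:np.array([onz('scene',175+x/5,249+(y-300)/5,z) for x,y in l])
t=P([(147,402),(183,362),(232,378),(198,428)],.106);print('top',t,t.mean(0),np.linalg.norm(np.diff(t,axis=0),axis=1))
for i in range(3):print(np.degrees(np.arctan2(*(t[i+1]-t[i])[[1,0]])))
f=P([(154,508),(210,553),(287,483)],.026);print('foot',f,(f[0]+f[2])/2,np.linalg.norm(np.diff(f,axis=0),axis=1))
for i in range(2):print(np.degrees(np.arctan2(*(f[i+1]-f[i])[[1,0]])))
a=cv2.imread('pics/scene7.png');h=cv2.cvtColor(a,cv2.COLOR_BGR2HSV)
for nm,lo,hi in(('red',(0,180,100),(5,255,255)),('purple',(130,100,40),(160,255,255))):
    n,l,st,ce=cv2.connectedComponentsWithStats(cv2.inRange(h,lo,hi))
    for i in range(1,n):
        if st[i,4]>100: x,y,w,hh=st[i,:4];print(nm,st[i],'foot~',onz('scene',x+w*.6,y+hh-5,.01)[:2],'top~',onz('scene',x+w*.35,y+5,.106)[:2])
E
```

```text
top [[ 0.5479 -0.3366  0.106 ]
 [ 0.5452 -0.3137  0.106 ]
 [ 0.5671 -0.3069  0.106 ]
 [ 0.5737 -0.3326  0.106 ]] [ 0.5585 -0.3225  0.106 ] [0.023  0.0229 0.0265]
96.86179998324084
17.363838174011576
-75.55188428417102
foot [[ 0.5394 -0.3438  0.026 ]
 [ 0.5747 -0.3444  0.026 ]
 [ 0.5761 -0.2995  0.026 ]] [ 0.5578 -0.3217  0.026 ] [0.0353 0.045 ]
-1.0198189734944894
88.14598735263502
red [192 228  26  39 530] foot~ [ 0.4772 -0.2836] top~ [ 0.4724 -0.2757]
purple [ 156  262   48   73 1417] foot~ [ 0.5647 -0.4307] top~ [ 0.4918 -0.3725]
```

Call:
apply_moves([
  [-4.2,-0.15,-0.6,0,0.4],
  [-4.2,-0.15,-0.6,0,0.4],
  [-4.2,-0.15,-0.6,0,0.4],
  [-4.2,-0.15,-0.6,0,0.4],
  [-4.2,-0.15,-0.6,0,0.4],
])

```text
time_s: 10.15
position: [0.5608, -0.3187, 0.2396]
tcp_rot: [-1.996, -2.426, 0.0]
contact_force: [0.0, -0.0, 0.8]
finger_gap: 0.0566
gripper_force: 0.0
```

Call:
apply_moves([
  [-4.2,-0.15,-0.6,0,0.4],
  [-4.2,-0.15,-0.4,0,0.4],
  [0,0,0,0,0.4],
])

```text
time_s: 10.52
position: [0.5728, -0.404, 0.2492]
tcp_rot: [2.001, 2.422, -0.003]
contact_force: [-0.7, 0.6, 0.6]
finger_gap: 0.0562
gripper_force: 0.0
```

```bash
python3 - <<'E'
from h import *
np.set_printoptions(precision=4,suppress=True)
plan([.558,-.322,.25],None,3,.4)
c=eyes.get_calibration('wrist');im=snap('wrist','w8.png')
u,v=proj('wrist',np.array([.558,-.322,.106]),c);print(u,v)
h=cv2.cvtColor(im,cv2.COLOR_BGR2HSV);print(h[int(v),int(u)])
for nm,lo,hi,z in(('brown top',(3,80,70),(18,255,200),.106),('brown',(3,80,25),(18,255,255),.106),('white',(0,0,185),(179,45,255),.026)):
    n,l,st,ce=cv2.connectedComponentsWithStats(cv2.inRange(h,lo,hi))
    for i in range(1,n):
        if st[i,4]>80 and np.hypot(*(ce[i]-[u,v]))<50:
            pts=cv2.findContours((l==i).astype('u1'),cv2.RETR_EXTERNAL,cv2.CHAIN_APPROX_NONE)[0][0][:,0]
            r=cv2.minAreaRect((np.array([onz('wrist',a,b,z,c)[:2] for a,b in pts])*1000).astype(np.float32));print(nm,st[i],r)
E
```

```text
pos [ 0.5728 -0.404   0.2492] yang 10.89 tilt 0.11 t 10.525 F [-0.7  0.6  0.6] gap 0.0562 q [ 0.05  0.51  0.71  1.51 -0.34  1.24  0.99]
[2.78, 0.03, -0.03, 0.0, 0.4]
[2.78, 0.03, -0.03, 0.0, 0.4]
[2.78, 0.03, -0.03, 0.0, 0.4]
316.3306814675692 110.84073653712196
[ 11 140 140]
brown top [302  97  28  28 620] ((557.196044921875, -322.2255859375), (26.935142517089844, 26.75111961364746), 0.361577570438385)
brown [302  97  28  29 624] ((557.1849365234375, -322.24835205078125), (26.918306350708008, 26.770448684692383), 0.11976927518844604)
white [272 103  21  17 138] ((513.5223388671875, -329.14483642578125), (26.384496688842773, 21.210912704467773), 10.190581321716309)
white [286 110  26  39 197] ((533.3348388671875, -349.9060363769531), (32.6343994140625, 39.76993942260742), 37.97306442260742)
```

Call:
apply_moves([
  [0,0,0,1.3,0.4],
  [4.1,-0.76,0,0,0.4],
  [4.1,-0.76,0,0,0.4],
  [0,0,3,0,0.4],
  [0,0,0,0,0.4],
])

```text
time_s: 11.2
position: [0.5572, -0.3164, 0.2183]
tcp_rot: [-2.203, -2.235, 0.001]
contact_force: [-0.8, -1.2, 0.5]
finger_gap: 0.0569
gripper_force: 0.0
```

```bash
python3 - <<'E'
from h import *
plan([.5572,-.3222,.068],0.3,4,.4)
E
```

```text
pos [ 0.5572 -0.3164  0.2183] yang 0.83 tilt 0.18 t 11.2 F [-0.8 -1.2  0.5] gap 0.0569 q [-0.14  0.44  0.76  1.7  -0.33  1.14  0.73]
[-0.15, 0.01, 3.76, np.float64(0.017), 0.4]
[-0.15, 0.01, 3.76, np.float64(0.017), 0.4]
[-0.15, 0.01, 3.76, np.float64(0.017), 0.4]
[-0.15, 0.01, 3.76, np.float64(0.017), 0.4]
```

Call:
apply_moves([
  [-0.5,0,3,0.06,0.4],
  [0,0,4,0,0.4],
  [0,0,0,0,0.4],
])

```text
time_s: 11.58
position: [0.5567, -0.3232, 0.1484]
tcp_rot: [-2.215, -2.223, 0.003]
contact_force: [0.3, 0.3, 0.4]
finger_gap: 0.0563
gripper_force: 0.0
```

```bash
python3 - <<'E'
from h import *
plan([.5572,-.3222,.068],0.3,4,.4)
E
```

```text
pos [ 0.5567 -0.3232  0.1484] yang 0.21 tilt 0.22 t 11.575 F [0.3 0.3 0.4] gap 0.0563 q [-0.09  0.52  0.72  1.76 -0.39  1.02  0.77]
[0.02, 0.02, 2.01, np.float64(-0.003), 0.4]
[0.02, 0.02, 2.01, np.float64(-0.003), 0.4]
[0.02, 0.02, 2.01, np.float64(-0.003), 0.4]
[0.02, 0.02, 2.01, np.float64(-0.003), 0.4]
```

Call:
apply_moves([
  [0.05,0.05,3,0,0.4],
  [0,0,3,0,0.4],
  [0,0,2,0,0.4],
  [0,0,0,0,0.4],
])

```text
time_s: 12.08
position: [0.5582, -0.3232, 0.0699]
tcp_rot: [-2.216, -2.225, 0.001]
contact_force: [-0.4, -0.9, 0.5]
finger_gap: 0.0565
gripper_force: 0.0
```

Call:
apply_moves([
  [0,0,0,0,0.9],
  [0,0,0,0,0.9],
  [0,0,0,0,0.9],
  [0,0,0,0,0.9],
  [0,0,0,0,0.9],
])

```text
time_s: 12.7
position: [0.5584, -0.3235, 0.0703]
tcp_rot: [2.217, 2.225, 0.0]
contact_force: [-1.4, -0.1, 7.1]
finger_gap: 0.0278
gripper_force: 30.0
```

Call:
apply_moves([
  [0,0,-2,0,0.9],
  [0,0,-4,0,0.9],
  [0,0,-5,0,0.9],
  [0,0,-5,0,0.9],
  [0,0,-2,0,0.9],
])

```text
time_s: 13.32
position: [0.5588, -0.3239, 0.2534]
tcp_rot: [2.215, 2.223, 0.003]
contact_force: [-0.8, -0.5, -4.0]
finger_gap: 0.0277
gripper_force: 30.0
```

Call:
apply_moves([
  [4.2,-0.6,0,0,0.9],
  [4.2,-0.6,0,0,0.9],
  [4.3,-0.6,0,0,0.9],
  [4.3,-0.6,0,0,0.9],
  [4.3,-0.65,0,0,0.9],
])

```text
time_s: 13.95
position: [0.5261, -0.1088, 0.2493]
tcp_rot: [-2.216, -2.225, 0.001]
contact_force: [0.9, -0.1, -2.9]
finger_gap: 0.0279
gripper_force: 30.0
```

```bash
python3 - <<'E'
from h import *
plan([.5275,-.110,.22],0.3,2,.9)
E
python3 st.py
```

```text
pos [ 0.5261 -0.1088  0.2493] yang 0.23 tilt 0.06 t 13.95 F [ 0.9 -0.1 -2.9] gap 0.0279 q [-0.59  0.19  0.78  1.89 -0.15  1.12  0.25]
[-0.06, 0.07, 1.47, np.float64(-0.004), 0.9]
[-0.06, 0.07, 1.47, np.float64(-0.004), 0.9]
t 13.95 tcp jig mm 1.4316580757816662 -1.1488846573777387 0.24932707626449 F jig -0.29107601331005617 0.8773320155888857 -2.8531009079724527 M jig -0.021537915470393385 -0.061740431399134404 -0.07168886641324979 gap 0.027936969999297276
contact r mm x,y 21.63976437938539 -7.548949779592351
```

Call:
apply_moves([
  [-0.1,0.13,1.2,0,0.9],
  [0,0,1.2,0,0.9],
  [0,0,0.8,0,0.9],
  [0,0,0,0,0.9],
])

```text
time_s: 14.45
position: [0.5277, -0.1123, 0.217]
tcp_rot: [-2.218, -2.224, 0.002]
contact_force: [0.7, 0.3, -2.9]
finger_gap: 0.0276
gripper_force: 30.0
```

Call:
apply_moves([
  [0,0,0.15,0,0.9],
  [0,0,0.15,0,0.9],
  [0,0,0.15,0,0.9],
  [0,0,0,0,0.9],
])

```text
time_s: 14.95
position: [0.5282, -0.1113, 0.2132]
tcp_rot: [-2.217, -2.226, 0.0]
contact_force: [0.3, -0.2, -3.6]
finger_gap: 0.0277
gripper_force: 30.0
```

Call:
apply_moves([
  [0,0,0.15,0,0.9],
  [0,0,0.15,0,0.9],
  [0,0,0,0,0.9],
])

```text
time_s: 15.32
position: [0.5282, -0.1113, 0.2102]
tcp_rot: [-2.217, -2.226, 0.0]
contact_force: [0.2, -0.6, -3.3]
finger_gap: 0.0277
gripper_force: 30.0
```

Call:
apply_moves([
  [0.1,-0.05,0.15,0,0.9],
  [0,0,0.15,0,0.9],
  [0,0,0,0,0.9],
])

```text
time_s: 15.7
position: [0.5277, -0.1103, 0.2071]
tcp_rot: [-2.217, -2.226, 0.0]
contact_force: [0.4, 0.0, -3.6]
finger_gap: 0.0276
gripper_force: 30.0
```

Call:
apply_moves([
  [0,0,0.15,0,0.9],
  [0,0,0.15,0,0.9],
  [0,0,0,0,0.9],
])

```text
time_s: 16.08
position: [0.5278, -0.1103, 0.2042]
tcp_rot: [-2.217, -2.226, 0.0]
contact_force: [0.0, 0.3, -3.6]
finger_gap: 0.0279
gripper_force: 30.0
```

Call:
apply_moves([
  [0,0,0.15,0,0.9],
  [0,0,0.15,0,0.9],
  [0,0,0,0,0.9],
])

```text
time_s: 16.45
position: [0.5277, -0.1103, 0.2011]
tcp_rot: [2.217, 2.226, -0.0]
contact_force: [0.6, -0.0, -2.4]
finger_gap: 0.0277
gripper_force: 30.0
```

Call:
apply_moves([
  [0,0,0.1,0,0.9],
  [0,0,0.1,0,0.9],
  [0,0,0,0,0.9],
])

```text
time_s: 16.82
position: [0.5277, -0.1103, 0.1992]
tcp_rot: [-2.217, -2.226, 0.0]
contact_force: [0.2, 0.5, -1.2]
finger_gap: 0.0275
gripper_force: 30.0
```

Call:
apply_moves([
  [0,0,0.1,0,0.9],
  [0,0,0.1,0,0.9],
  [0,0,0,0,0.9],
])

```text
time_s: 17.2
position: [0.5279, -0.1103, 0.1974]
tcp_rot: [2.217, 2.226, 0.0]
contact_force: [-0.5, 1.6, 4.0]
finger_gap: 0.028
gripper_force: 30.0
```

```bash
python3 st.py
```

```text
t 17.2 tcp jig mm -0.3326673436750516 0.3484831999825285 0.19740643859328885 F jig 1.6532888674391073 -0.1363918532795281 4.001027596708338 M jig 0.05455462330930056 0.6740674034728442 0.056259282205373184 gap 0.02796453509587759
contact r mm x,y 168.47357014667986 -13.635152967748304
```

Call:
apply_moves([
  [0,0,0.1,0,0.9],
  [0,0,0.1,0,0.9],
  [0,0,0,0,0.9],
])

```text
time_s: 17.58
position: [0.5279, -0.1101, 0.1954]
tcp_rot: [-2.217, -2.226, -0.001]
contact_force: [-1.3, 3.4, 4.1]
finger_gap: 0.0277
gripper_force: 30.0
```

Call:
apply_moves([
  [0,0,0.1,0,0.9],
  [0,0,0,0,0.9],
])

```text
time_s: 17.82
position: [0.5279, -0.1101, 0.1944]
tcp_rot: [-2.217, -2.226, -0.001]
contact_force: [0.2, 3.1, 4.7]
finger_gap: 0.0278
gripper_force: 30.0
```

Call:
apply_moves([
  [0,0,0.1,0,0.9],
  [0,0,0,0,0.9],
])

```text
time_s: 18.08
position: [0.5279, -0.11, 0.1934]
tcp_rot: [-2.217, -2.226, -0.001]
contact_force: [-0.0, 4.3, 4.7]
finger_gap: 0.0276
gripper_force: 30.0
```

```bash
python3 st.py
```

```text
t 18.075 tcp jig mm -0.11260782934333571 0.4261286157659838 0.1933958111237969 F jig 4.206123158537993 0.8042745021099748 4.737394235002403 M jig -0.0648071736443492 1.1804307152103408 -0.025539866299180793 gap 0.0275638321163065
contact r mm x,y 249.17299609322924 13.679919894679472
```

Call:
apply_moves([
  [0,0,-0.4,0,0.9],
  [0,0,0.3,0,0.9],
  [0,0,0.2,0,0.9],
  [0,0,0.15,0,0.9],
  [0,0,0,0,0.9],
])

```text
time_s: 18.7
position: [0.5278, -0.1103, 0.1907]
tcp_rot: [2.217, 2.226, -0.0]
contact_force: [1.1, 1.3, -0.3]
finger_gap: 0.0279
gripper_force: 30.0
```

Call:
apply_moves([
  [0,0,-0.4,0,0.9],
  [0,0,0.3,0,0.9],
  [0,0,0.2,0,0.9],
  [0,0,0.1,0,0.9],
  [0,0,0,0,0.9],
])

```text
time_s: 19.32
position: [0.528, -0.1102, 0.1891]
tcp_rot: [2.217, 2.226, 0.001]
contact_force: [-1.8, 1.0, 5.7]
finger_gap: 0.0279
gripper_force: 30.0
```

Call:
apply_moves([
  [0,0,-0.3,0,0.9],
  [0,0,0.25,0,0.9],
  [0,0,0.15,0,0.9],
  [0,0,0.1,0,0.9],
  [0,0,0,0,0.9],
])

```text
time_s: 19.95
position: [0.5283, -0.1104, 0.1876]
tcp_rot: [2.217, 2.226, 0.002]
contact_force: [-3.1, 2.6, 16.0]
finger_gap: 0.0279
gripper_force: 30.0
```

Call:
apply_moves([
  [0,0,0.1,0,0.9],
  [0,0,0,0,0.9],
])

```text
time_s: 20.2
position: [0.5286, -0.1104, 0.1869]
tcp_rot: [2.217, 2.225, 0.003]
contact_force: [-3.8, 2.1, 21.6]
finger_gap: 0.0282
gripper_force: 30.0
```

Call:
apply_moves([
  [0,0,0.1,0,0.9],
  [0,0,0,0,0.9],
])

```text
time_s: 20.45
position: [0.5288, -0.1105, 0.1863]
tcp_rot: [2.216, 2.225, 0.003]
contact_force: [-4.5, 2.5, 26.1]
finger_gap: 0.0278
gripper_force: 30.0
```

Call:
apply_moves([
  [0,0,-0.6,0,0.9],
  [0,0,0.2,0,0.9],
  [0,0,0.1,0,0.9],
  [0,0,0.05,0,0.9],
  [0,0,0,0,0.9],
])

```text
time_s: 21.08
position: [0.5276, -0.1103, 0.1871]
tcp_rot: [-2.217, -2.226, 0.001]
contact_force: [-0.4, -0.2, -3.5]
finger_gap: 0.0278
gripper_force: 30.0
```

Call:
apply_moves([
  [0,0,0.08,0,0.9],
  [0,0,0,0,0.9],
])

```text
time_s: 21.32
position: [0.5277, -0.1104, 0.1865]
tcp_rot: [-2.217, -2.226, 0.0]
contact_force: [0.5, -0.3, -2.3]
finger_gap: 0.0277
gripper_force: 30.0
```

Call:
apply_moves([
  [0,0,0.08,0,0.9],
  [0,0,0,0,0.9],
])

```text
time_s: 21.58
position: [0.5279, -0.1105, 0.1863]
tcp_rot: [2.217, 2.226, 0.001]
contact_force: [-4.5, -0.2, 11.2]
finger_gap: 0.0283
gripper_force: 30.0
```

Call:
apply_moves([
  [0,0,0.06,0,0.9],
  [0,0,0,0,0.9],
])

```text
time_s: 21.82
position: [0.528, -0.1106, 0.1863]
tcp_rot: [2.217, 2.226, 0.001]
contact_force: [-7.2, 2.2, 20.6]
finger_gap: 0.0282
gripper_force: 30.0
```

Call:
apply_moves([
  [0,0,-0.5,0,0.9],
  [0,0,-2,0,0.9],
  [0,0,-3,0,0.9],
  [0,0,-2,0,0.9],
  [-3,0.3,0,0,0.9],
])

```text
time_s: 22.45
position: [0.532, -0.1387, 0.2615]
tcp_rot: [2.212, 2.23, 0.004]
contact_force: [-0.1, 0.0, -3.6]
finger_gap: 0.0278
gripper_force: 30.0
```

Call:
apply_moves([
  [-4.5,0.7,0,0,0.9],
  [-4.5,0.7,0,0,0.9],
  [-4.5,0.7,0,0,0.9],
  [-4.5,0.7,0,0,0.9],
  [0,0,0,0,0.9],
])

```text
time_s: 23.08
position: [0.5585, -0.3241, 0.2598]
tcp_rot: [2.222, 2.22, -0.004]
contact_force: [0.1, 0.2, -3.2]
finger_gap: 0.0279
gripper_force: 30.0
```

```bash
python3 - <<'E'
from h import *
plan([.5584,-.3235,.08],0.3,5,.9)
a=snap('scene','scene9.png');b=snap('side','side9.png')
o=[]
for n,im,X in(('scene',a,[.5275,-.11,.1]),('side',b,[.5275,-.11,.1]),('scene',a,[.558,-.324,.2]),('side',b,[.558,-.324,.2])):
    u,v=map(int,proj(n,np.array(X)));x0,y0=max(u-40,0),max(v-30,0);print(n,x0,y0)
    o.append(cv2.resize(im[y0:y0+60,x0:x0+80],(400,300),interpolation=cv2.INTER_CUBIC))
cv2.imwrite('pics/c9.png',np.vstack([np.hstack(o[:2]),np.hstack(o[2:])]))
E
```

```text
pos [ 0.5585 -0.3241  0.2598] yang -0.04 tilt 0.14 t 23.075 F [ 0.1  0.2 -3.2] gap 0.0279 q [-0.16  0.42  0.81  1.64 -0.32  1.22  0.72]
[0.02, 0.0, 3.6, np.float64(-0.008), 0.9]
[0.02, 0.0, 3.6, np.float64(-0.008), 0.9]
[0.02, 0.0, 3.6, np.float64(-0.008), 0.9]
[0.02, 0.0, 3.6, np.float64(-0.008), 0.9]
[0.02, 0.0, 3.6, np.float64(-0.008), 0.9]
scene 231 171
side 300 143
scene 164 209
side 300 73
```

Call:
apply_moves([
  [0,0,5,0,0.9],
  [0,0,5,0,0.9],
  [0,0,4,0,0.9],
  [0,0,3,0,0.9],
  [0,0,1,0,0.9],
])

```text
time_s: 23.8
position: [0.5593, -0.3182, 0.0787]
tcp_rot: [-2.213, -2.226, 0.001]
contact_force: [-0.3, -0.1, -3.1]
finger_gap: 0.0278
gripper_force: 30.0
```

Call:
apply_moves([
  [0,0,0.3,0,0.9],
  [0,0,0,0,0.9],
])

```text
time_s: 24.05
position: [0.5603, -0.3202, 0.0782]
tcp_rot: [2.216, 2.225, 0.001]
contact_force: [0.5, -0.7, -3.4]
finger_gap: 0.0281
gripper_force: 30.0
```

Call:
apply_moves([
  [0,0,0.3,0,0.9],
  [0,0,0.2,0,0.9],
  [0,0,0,0,0.9],
])

```text
time_s: 24.42
position: [0.5596, -0.3202, 0.0721]
tcp_rot: [-2.217, -2.226, 0.0]
contact_force: [-0.3, 0.1, -3.7]
finger_gap: 0.0281
gripper_force: 30.0
```

Call:
apply_moves([
  [0,0,0.15,0,0.9],
  [0,0,0,0,0.9],
])

```text
time_s: 24.68
position: [0.5596, -0.3202, 0.0705]
tcp_rot: [-2.217, -2.226, 0.0]
contact_force: [-0.0, 0.2, -4.1]
finger_gap: 0.028
gripper_force: 30.0
```

Call:
apply_moves([
  [0,0,0.1,0,0.9],
  [0,0,0,0,0.9],
])

```text
time_s: 24.92
position: [0.5597, -0.3206, 0.0703]
tcp_rot: [2.217, 2.225, 0.0]
contact_force: [-3.0, 0.7, 7.1]
finger_gap: 0.0279
gripper_force: 30.0
```

Touched down at the same height as at the grasp, so the block did not slip. I'll release and retreat.

Call:
apply_moves([
  [0,0,-0.05,0,0.4],
  [0,0,0,0,0.4],
  [0,0,0,0,0.4],
  [0,0,0,0,0.4],
])

```text
time_s: 25.42
position: [0.5596, -0.3202, 0.07]
tcp_rot: [-2.217, -2.226, 0.0]
contact_force: [0.1, 0.2, -0.3]
finger_gap: 0.0559
gripper_force: 0.0
```

Call:
apply_moves([
  [0,0,-2,0,0.4],
  [0,0,-4,0,0.4],
  [0,0,-5,0,0.4],
  [0,0,-5,0,0.4],
  [0,0,-3,0,0.4],
])

```text
time_s: 26.05
position: [0.5597, -0.3209, 0.2641]
tcp_rot: [2.216, 2.223, 0.002]
contact_force: [0.8, -0.0, -0.0]
finger_gap: 0.0568
gripper_force: 0.0
```

```bash
python3 - <<'E'
from h import *
s=env.state();print(s['time_s'],s['position'],s['finger_gap'])
a=snap('scene','scene10.png');b=snap('side','side10.png')
o=[]
for n,im,X in(('scene',a,[.5275,-.11,.09]),('side',b,[.5275,-.11,.09]),('scene',a,[.558,-.324,.05]),('side',b,[.558,-.324,.05])):
    u,v=map(int,proj(n,np.array(X)));x0,y0=max(u-40,0),max(v-30,0)
    o.append(cv2.resize(im[y0:y0+60,x0:x0+80],(400,300),interpolation=cv2.INTER_CUBIC))
cv2.imwrite('pics/c10.png',np.vstack([np.hstack(o[:2]),np.hstack(o[2:])]))
E
```

```text
26.05 [ 0.55974194 -0.32092539  0.26411549] 0.05678805237635884
```

View pics/c10.png

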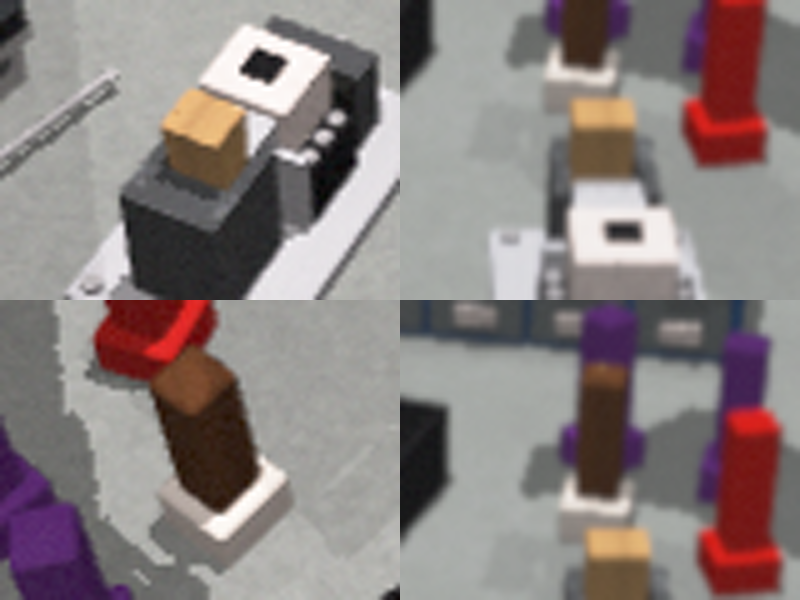

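The picture shows the wedge driven in upright at crop (205,135), with jaw and contactor closed up. The block stands upright on the table at (215,470).

```bash
python3 -c "
from rig import env
print(env.hand_in())"
```

```text
the job is handed in; nothing more can be done
None
```

The job is handed in: the wedge is home with its head about 34 mm above the slot, a final tap of about 23 N no longer moved it, and the block is back upright on the table; one push reached about 29 N, over the 15–25 N range but under the 40 N limit.

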